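# Pack a bicycle headlight into its foam insert

### The arm

A 6-joint arm with a two-finger parallel gripper is mounted at the origin on the work surface. World frame = base frame: x ahead of the robot, y to its left, z up, the work surface at z = 0. Lengths are in m, angles in rad, forces in N, time in s.
With the tool pointing down it reaches from about 0.275 to 0.825 m from the base axis. Payload 4.9 kg.
Tool frame: the origin (TCP) lies midway between the tips of the shut fingers; the grasp point (between the pads) lies 19 mm behind it; z points along the fingers, y is the line along which they close (so a half turn about z gives the same grasp; the last joint's range is limited). The gripper opens to 85 mm and grips with 20 to 120 N. Pads are 22 mm wide; open, the fingers measure 114 mm over their backs; the gripper's body (76 mm by 85 mm) begins 54 mm behind the grasp point. The pads swing forward as they close: fully open they stand 13 mm farther back than shut.
Start: joints at [-1.444, 0.326, -0.193, 1.052, 0, 1.437], TCP at [0.142, -0.531, 0.231] pointing down, gripper open.
Joint ranges: [-2.65, 2.65], [-0.97, 1.79], [-1.3, 1.35], [-1.93, 2.1], [-1.47, 1.37], [-3.14, 3.14]. Speed limits (rad/s): [2.57, 2.57, 3.14, 3.14, 3.14, 3.14].

### API

Orientations are given as a unit quaternion [x, y, z, w].
In Python, from workcell import sense, capture, hand_in gives the robot as it stands.
- The arm moves only by the tool move_arm, never from a script. Its argument "moves" is a list that holds one entry, the list of rows, each a list of 7 numbers: the shift along the tool's x, y, z in m, then the turn, a rotation vector about the tool's x, y, z in rad, then the opening, from 0 (shut) to 1 (fully open). In form: [[[tx, ty, tz, wx, wy, wz, fingers], ...]]. A call has 1 to 20 rows; each row shifts and turns the commanded pose from where the row before left it, along the tool's axes as they then stand; what a row does not reach is not made up. A row lasts 1/8 s, in which the tool goes at most 62.5 mm and 10.7 degrees, less where a joint would pass 70% of its speed; a pose out of reach is approached as far as the arm can. A call with a gripper value outside its range is refused whole. The fingers move at their own pace and stop on an object; "force" is the grip in N (left out, the last holds). Time passes only in rows, so rows that do not move let the fingers close. It gives the time, the measured TCP pose, the force, the opening and the grip force at its end, in the units of the state.
- sense(): the state, without advancing time (a new reading comes with each control period).
- capture(name): name is "scene" or "top" or "wrist"; returns a dict with "image" (400x640x3 uint8, red, green, blue), "z_map" (400x640 float32, m along the optical axis (not along the pixel's ray), 0 where there is no reading), "fx", "fy", "cx", "cy" (pixels), "R" (3x3) and "t" (3): a world point X has camera coordinates R X + t; the wrist camera has in their place "tool_from_camera" (4x4, takes a point from camera to tool coordinates, whose origin is the TCP and whose axes are the flange's). Camera axes: x right, y down, z forward; pixel columns grow to the right and rows downward; lengths in m; the calibration is good to about 2 mm. The wrist camera is an equidistant fisheye: a pixel r from the principal point sees the ray r / f radians off the axis. A picture is of the moment at which its call begins: read the wrist's pose just before it.
- hand_in(): hands the job in; it is judged then, once.
The state is a dict: "time": time; "joint_positions": joint angles; "joint_vel": joint speeds; "joint_efforts": joint torques, N m; "tcp_pos": TCP position; "tcp_rot": TCP orientation; "contact_force": force on the tool from outside, world axes, zero at the start; "ft_torque": the same for the moment, N m; "width": opening from 0.0 (shut) to 1.0 (fully open); "grasp_force": force on a finger pad.
Only numpy, scipy, OpenCV 4.12 (cv2) and the standard library are available. Lean on these libraries where they do the work, as an engineer would, in place of code of your own. Each camera call takes 0.05 s, during which the arm holds its last target. There are 200 camera calls.

### The job

Pick up the bicycle headlight from the packing bench and press it fully home, bottom on the floor of the cutout, into the matching foam cutout of the carton on the sloping stand, with its lens head in the wide part of the cutout. Let go of it, and leave the other things on the bench where they are.

Things in the scene. Friction and masses are not known exactly. Their poses are not given: they have to be found in the camera images.
- light_center (a point): Centre of the loose 180 g headlight, half-way up. 92 long (its x), 44 high (its z, up; flat top, small orange button near the tail). Bare-aluminium body 30 wide from x = -46 to +16: grip it across this width, e.g. at the centre; white lens head 40 wide from x = +16 to +46, round lens on its end.
- light_lens (a point): Middle of the lens face: 46 mm from the headlight's centre along its +x, same height. Same axes as the headlight.
- cutout_mouth (a point): Centre of the cutout's mouth, in the foam's top face. x runs up the slope, y across, z square out of the foam, 30 degrees off vertical. Cutout 96 long (x -48 to +48): narrow part 34 wide from -48 to +14, wide part for the lens head 44 wide from +14 to +48; 4 mm mouth chamfers. The seated headlight's x, y, z lie along these axes and it stands 20 mm out of the foam.
- cutout_floor (a point): Centre of the cutout's yellow floor, 24 mm below the mouth; same axes. Soft grey foam cheeks in the sides, 3.5 mm proud and sloping back towards the mouth, squeeze body and head from both sides: the headlight stops part-way under its own weight, takes roughly 5 to 20 N pressed along -z to go home, and is then held.
- carton: The fixed carton of dark foam with the cutout, 200 (x, up the slope) x 170 (y) x 45 (z, square to the foam); origin under its centre, 45 mm below cutout_mouth. It lies on a plywood stand sloping 30 degrees, low edge at -x, about 240 x 190 on the bench and 175 high at the far edge. The foam face is flat: nothing else on it stands more than 2 mm proud.
- pedal_center (a point): Bystander: a black bicycle pedal lying flat, 75 x 84 x 20 with a steel axle 115 long; its centre.
- jar_center (a point): Bystander: white jar with a red cap, 64 across, 70 high; its centre.
- part_box_center (a point): Bystander: small closed cardboard box 90 x 70 x 60; its centre.
- tape_center (a point): Bystander: roll of brown tape lying flat, 100 across, 48 high; its centre.
- cup_center (a point): Bystander: paper cup, 76 across, 95 high; its centre.
There are look-alikes about, which are no part of the job. There is more than one size of the part that bears light_center; the job needs the largest.

How it is judged:
By the outcome, as a careful person would: the job done as asked, in the order asked, and still so for the second after the job is handed in, with the robot touching nothing.
It also fails if it takes over 51 s, if anything falls off the work surface, if the arm or the gripper's body presses on something with over 40 N, if the wrist force passes 120 N, or if a joint passes its speed limit or range.

## Working session

There is one attempt and no reset: what is moved stays moved. The work goes in short steps, Python scripts to look and compute and a tool call to move; the robot and the scene stay as the last step left them, time stands still between calls to the robot, and variables do not carry over. Pictures are saved under pics/ and viewed, at most 10 in all, crops included, and the job is handed in when it is done.

Besides the shell and the picture viewer there is one more tool, called as name(argument=value, ...), one argument or row to a line, values as JSON. move_arm: Moves the arm, as the interface text tells. Its arguments: {"type":"object","properties":{"moves":{"type":"array","items":{"type":"array","items":{"type":"array","items":{"type":"number"}}}},"force":{"type":"number"}},"required":["moves"]}

```bash
mkdir -p pics; ls; cat > h.py <<'E'
import numpy as np, cv2
from workcell import sense, capture, hand_in
def snap(n):
    c=capture(n); np.savez(f'pics/{n}.npz',**c); return c
def pts(c):
    v,u=np.mgrid[0:400,0:640]; z=c['z_map']
    P=np.stack([(u-c['cx'])/c['fx']*z,(v-c['cy'])/c['fy']*z,z],-1)
    return (P-c['t'])@c['R']
E
python3 - <<'E'
from h import *
a=snap('scene');b=snap('top')
cv2.imwrite('pics/a.png',a['image'][:,:,::-1]);cv2.imwrite('pics/b.png',b['image'][:,:,::-1])
print(sense()); print(a['R'],a['t'],b['R'],b['t'],b['fx'])
E
```

```text
pics
{'time': 0.1, 'joint_positions': array([-1.44422233e+00,  3.26879828e-01, -1.93492045e-01,  1.05199844e+00,
       -1.18423978e-05,  1.43659654e+00]), 'joint_vel': array([ 0.00103257, -0.00185281,  0.00341703, -0.00035187, -0.00192611,
       -0.00104918]), 'joint_efforts': array([ 1.26094710e-03, -4.44240940e+01,  2.63037586e+01,  7.88414822e-03,
       -7.02065086e-05, -5.24406971e-06]), 'tcp_pos': array([ 0.14174622, -0.53087643,  0.23057156]), 'tcp_rot': array([ 9.91511358e-01,  1.30017720e-01, -2.92044885e-06, -7.87007307e-04]), 'contact_force': array([-0.31125366, -0.37638556, -0.25475878]), 'ft_torque': array([ 0.02846807,  0.06019887, -0.03790386]), 'grasp_force': 0.0, 'width': 0.9977869047499894}
[[-0.0633488   0.99798507 -0.00356766]
 [ 0.72635076  0.04365422 -0.6859365 ]
 [-0.68439865 -0.04604463 -0.72765265]] [ 0.01815259 -0.32136987  1.53431756] [[ 0.01879101 -0.99975493  0.01170402]
 [-0.99568495 -0.01977594 -0.09066633]
 [ 0.09087557 -0.00994981 -0.99581255]] [-0.02717406  0.56551698  1.56213358] 489.37985971479236
```

View pics/a.png

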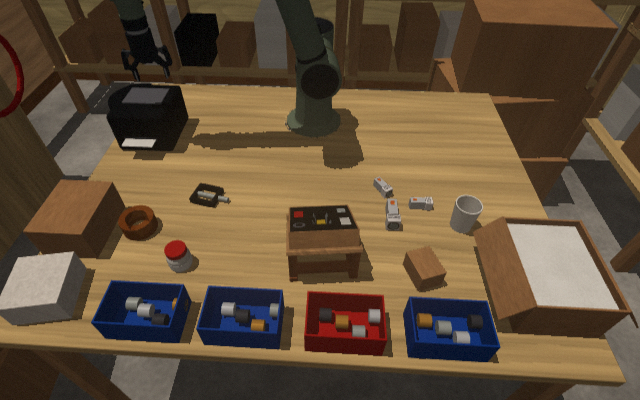

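View pics/b.png

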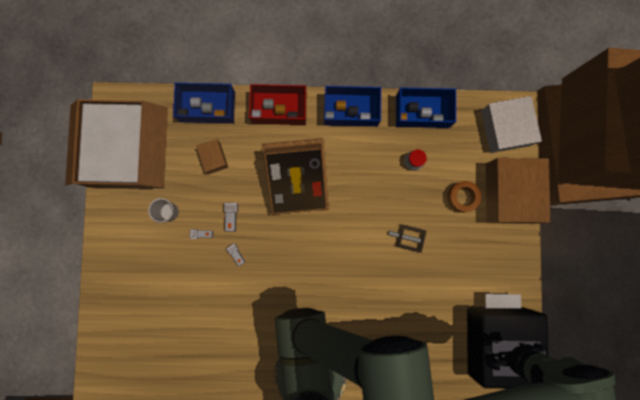

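```bash
python3 - <<'E'
from h import *
a=dict(np.load('pics/scene.npz'));b=dict(np.load('pics/top.npz'))
A=a['image'][170:290,280:440];B=b['image'][130:280,180:340]
f=lambda x:cv2.resize(x,None,fx=2.5*160/x.shape[1],fy=2.5*160/x.shape[1],interpolation=3)
A,B=f(A),f(B); H=max(A.shape[0],B.shape[0])
A=np.pad(A,((0,H-A.shape[0]),(0,0),(0,0)))
cv2.imwrite('pics/c.png',np.hstack([A,B])[:,:,::-1])
P=pts(b); 
# yellow floor
hsv=cv2.cvtColor(b['image'],cv2.COLOR_RGB2HSV)
m=(hsv[...,0]>20)&(hsv[...,0]<35)&(hsv[...,1]>180)&(hsv[...,2]>90); m[:140]=0;m[:,:265]=0;m[220:]=0;m[:,325:]=0
q=P[m];print(m.sum(),q.mean(0))
# carton face plane
w=P[165:205,268:325].reshape(-1,3); w=w[w[:,2]>0.08]
c=np.linalg.lstsq(np.c_[w[:,:2],np.ones(len(w))],w[:,2],rcond=None)[0];r=w[:,2]-np.c_[w[:,:2],np.ones(len(w))]@c
k=abs(r)<.006;c=np.linalg.lstsq(np.c_[w[k,:2],np.ones(k.sum())],w[k,2],rcond=None)[0];n=np.r_[-c[:2],1];n/=np.linalg.norm(n);print('plane',c,n,k.sum(),len(w))
# lights
g=(P[...,2]>.02)&(P[...,2]<.1);g[:195]=0;g[275:]=0;g[:,:185]=0;g[:,250:]=0
N,L,S,C=cv2.connectedComponentsWithStats(g.astype(np.uint8))
for i in range(1,N):
  if S[i,4]<20: continue
  q=P[L==i];print(S[i],q.mean(0),np.median(q[:,2]),cv2.minAreaRect(q[:,:2].astype(np.float32)))
E
```

```text
218 [0.618651   0.05577578 0.09546921]
plane [-0.2425769  -0.05807814  0.26417416] [0.23536555 0.05635159 0.9702719 ] 284 2091
[225 203  13  29 322] [0.50122606 0.26188796 0.04209883] 0.042471434789630114 ((0.4992312788963318, 0.26102134585380554), (0.09036970883607864, 0.03911823779344559), 1.8904459476470947)
[190 230  23   9 174] [0.44312439 0.35902241 0.03163034] 0.031651834961527764 ((0.44305405020713806, 0.35768628120422363), (0.025806870311498642, 0.07060723751783371), 0.939393162727356)
[227 244  18  22 179] [0.38070854 0.24365016 0.03188746] 0.03182060021312926 ((0.379221647977829, 0.24244055151939392), (0.0685521587729454, 0.030257564038038254), 34.821983337402344)
```

View pics/c.png

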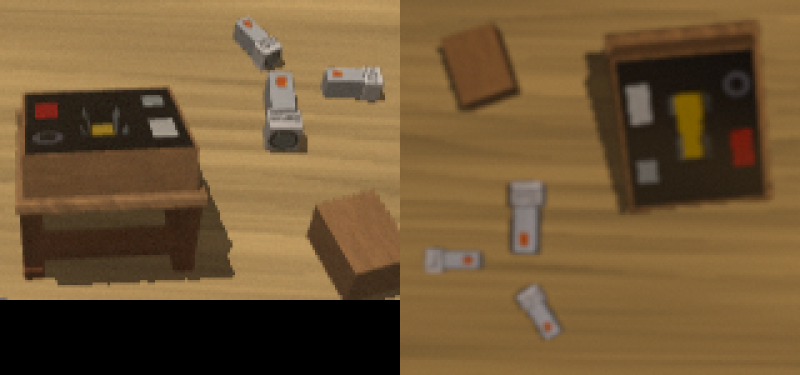

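```bash
python3 - <<'E'
from h import *
for nm in('top','scene'):
  b=dict(np.load(f'pics/{nm}.npz'));P=pts(b)
  hsv=cv2.cvtColor(b['image'],cv2.COLOR_RGB2HSV)
  near=(abs(P[...,0]-.62)<.13)&(abs(P[...,1]-.06)<.12)&(P[...,2]>.06)
  dark=near&(hsv[...,2]<70)
  w=P[dark]; rng=np.random.default_rng(0);best=0
  for _ in range(2000):
    t=w[rng.choice(len(w),3,False)];n=np.cross(t[1]-t[0],t[2]-t[0]);n/=np.linalg.norm(n)+1e-9
    if n[2]<0:n=-n
    if n[2]<.7: continue
    k=abs((w-t[0])@n)<.003
    if k.sum()>best:best=k.sum();K=k
  o=w[K].mean(0);n=np.linalg.svd(w[K]-o,full_matrices=False)[2][2];n*=np.sign(n[2])
  ay=np.array([0,0,1.]);ax=ay-n*(ay@n);ax/=np.linalg.norm(ax);ay=np.cross(n,ax)
  print(nm,len(w),best,'n',n,'tilt',np.degrees(np.arccos(n[2])),'o',o,'yaw',np.degrees(np.arctan2(ax[1],ax[0])))
  face=near&(abs((P-o)@n)<.004); Q=P[face]-o
  r=cv2.minAreaRect(np.c_[Q@ax,Q@ay].astype(np.float32));c=o+r[0][0]*ax+r[0][1]*ay;print('face rect',r,c)
  ye=near&(hsv[...,0]>20)&(hsv[...,0]<35)&(hsv[...,1]>180)&(hsv[...,2]>60)
  Q=P[ye]-o;d=np.median(Q@n)
  # cast yellow pixel rays on plane 24 mm down
  v,u=np.nonzero(ye);R=np.c_[(u-b['cx'])/b['fx'],(v-b['cy'])/b['fy'],np.ones(len(u))]@b['R'];C=-b['R'].T@b['t']
  X=C+R*(((o-.024*n-C)@n)/(R@n))[:,None]-o
  e=np.c_[X@ax,X@ay];r=cv2.minAreaRect(e.astype(np.float32));print('yellow n',ye.sum(),'depth',d,'rect',r,'ext',np.percentile(e,[1,99],axis=0))
  m=(e[:,0].min()+e[:,0].max())/2,(np.percentile(e[:,1],2)+np.percentile(e[:,1],98))/2
  print('mouth',o+m[0]*ax+m[1]*ay,'ax',ax)
E
```

```text
top 2552 1653 n [-0.4991795  -0.06147801  0.86431492] tilt 30.195430154755556 o [0.60998398 0.05197221 0.11824146] yaw 7.021084440290713
face rect ((-0.0027659237384796143, -0.000158652663230896), (0.1739783138036728, 0.20716345310211182), 89.8731918334961) [0.60763067 0.05152252 0.11685033]
yellow n 248 depth -0.02429395774373372 rect ((-0.007584739476442337, 0.0030990689992904663), (0.03409810736775398, 0.0878237783908844), 84.35330200195312) ext [[-0.04890562 -0.015391  ]
 [ 0.03664383  0.01786671]]
mouth [0.60395389 0.05271513 0.11481166] ax [0.85783363 0.10564918 0.50295101]
scene 1414 1104 n [-0.4964665  -0.05687383  0.86619073] tilt 29.981049381765274 o [0.61998209 0.05124161 0.1240619 ] yaw 6.53515812768814
face rect ((-0.014068715274333954, 0.003568023443222046), (0.21192128956317902, 0.17423205077648163), 0.004870190285146236) [0.607469   0.0533995  0.11703157]
yellow n 36 depth -0.02394962094747733 rect ((-0.04491821676492691, 0.006085227243602276), (0.021884599700570107, 0.03342127799987793), 86.37895202636719) ext [[-0.06145369 -0.0056347 ]
 [-0.02766433  0.01568731]]
mouth [0.58106646 0.05179973 0.10179363] ax [0.8605624  0.09858366 0.49971353]
```

move_arm(
  moves=[
    [[0, 0, -0.005, 0, 0, -0.182, 1], [0, 0, -0.005, 0, 0, -0.182, 1], [0, 0, -0.005, 0, 0, -0.182, 1], [0, 0, -0.005, 0, 0, -0.182, 1], [0, 0, -0.005, 0, 0, -0.182, 1], [0, 0, -0.005, 0, 0, -0.182, 1], [0, 0, -0.005, 0, 0, -0.182, 1], [0, 0, -0.005, 0, 0, -0.182, 1], [0, 0, 0, 0, 0, -0.182, 1], [0, 0, 0, 0, 0, -0.182, 1], [0, 0, 0, 0, 0, -0.182, 1], [0, 0, 0, 0, 0, -0.182, 1], [0, 0, 0, 0, 0, -0.182, 1], [0, 0, 0, 0, 0, -0.182, 1], [0, 0, 0, 0, 0, -0.182, 1], [0, 0, 0, 0, 0, -0.18, 1]],
  ],
)

```text
time: 2.1
tcp_pos: [0.1418, -0.5311, 0.2708]
tcp_rot: [-0.018, 1.0, 0.001, -0.0]
contact_force: [-0.7, -0.2, 0.1]
width: 1.0
grasp_force: 0.0
```

move_arm(
  moves=[
    [[-0.0257, 0.0519, 0, 0, 0, 0, 1], [-0.0257, 0.0519, 0, 0, 0, 0, 1], [-0.0257, 0.0519, 0, 0, 0, 0, 1], [-0.0257, 0.0519, 0, 0, 0, 0, 1], [-0.0257, 0.0519, 0, 0, 0, 0, 1], [-0.0257, 0.0519, 0, 0, 0, 0, 1], [-0.0257, 0.0519, 0, 0, 0, 0, 1], [-0.0257, 0.0519, 0, 0, 0, 0, 1], [-0.0257, 0.0519, 0, 0, 0, 0, 1], [-0.0257, 0.0519, 0, 0, 0, 0, 1], [-0.0257, 0.0519, 0, 0, 0, 0, 1], [-0.0257, 0.0519, 0.02, 0, 0, 0, 1], [-0.0257, 0.0519, 0.02, 0, 0, 0, 1], [-0.0257, 0.0519, 0.02, 0, 0, 0, 1], [-0.0257, 0.0519, 0.02, 0, 0, 0, 1], [0, 0, 0.02, 0, 0, 0, 1], [0, 0, 0, 0, 0, 0, 1]],
  ],
)

```text
time: 4.22
tcp_pos: [0.5026, 0.2579, 0.169]
tcp_rot: [-0.015, 1.0, -0.001, -0.002]
contact_force: [-0.4, -1.1, 0.5]
width: 1.0
grasp_force: 0.0
```

```bash
cat >> h.py <<'E'
from scipy.spatial.transform import Rotation as Rt
def wpts(s,c):
    "wrist z_map -> world points (z along axis, equidistant fisheye)"
    v,u=np.mgrid[0:400,0:640];dx=(u-c['cx'])/c['fx'];dy=(v-c['cy'])/c['fy'];r=np.hypot(dx,dy)+1e-9
    k=np.tan(np.minimum(r,1.4))/r;z=c['z_map']
    P=np.stack([dx*k*z,dy*k*z,z],-1);T=c['tool_from_camera']
    P=P@T[:3,:3].T+T[:3,3]
    return P@Rt.from_quat(s['tcp_rot']).as_matrix().T+s['tcp_pos']
E
python3 - <<'E'
from h import *
s=sense();c=snap('wrist');P=wpts(s,c);print(s['tcp_pos'],s['tcp_rot'],s['joint_positions'],c['tool_from_camera'])
cv2.imwrite('pics/w1.png',c['image'][:,:,::-1])
g=(P[...,2]>.025)&(P[...,2]<.06)&(np.hypot(P[...,0]-.5,P[...,1]-.261)<.07)&(c['z_map']>0)
q=P[g];top=q[q[:,2]>np.median(q[:,2])-.006]
print(len(q),np.median(q[:,2]),cv2.minAreaRect(top[:,:2].astype(np.float32)))
E
```

```text
[0.50261735 0.25794774 0.16898965] [-1.51250641e-02  9.99882315e-01 -8.81902126e-04 -2.41068667e-03] [ 3.43570949e-01  4.05343027e-01 -2.42338803e-01  9.28247103e-01
 -1.14280715e-04  3.13319861e-01] [[-5.37631393e-04 -9.46603408e-01 -3.22399905e-01  8.24695698e-02]
 [ 9.99999594e-01 -7.42046305e-04  5.11142789e-04  1.45614577e-04]
 [-7.23085164e-04 -3.22399499e-01  9.46603423e-01 -1.42165621e-01]
 [ 0.00000000e+00  0.00000000e+00  0.00000000e+00  1.00000000e+00]]
3506 0.043525584693844266 ((0.5022240877151489, 0.2669743001461029), (0.040255408734083176, 0.09187635779380798), 88.42162322998047)
```

View pics/w1.png

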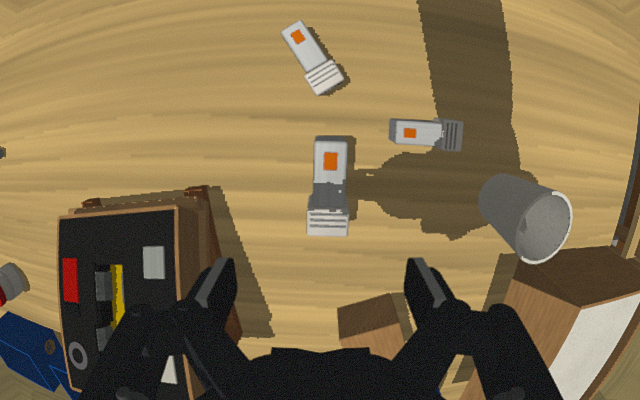

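move_arm(
  moves=[
    [[0.001, 0.003, 0.03, 0, 0, 0, 1], [0.001, 0.003, 0.03, 0, 0, 0, 1], [0, 0, 0.03, 0, 0, 0, 1], [0, 0, 0.03, 0, 0, 0, 1], [0, 0, 0.02, 0, 0, 0, 1], [0, 0, 0.013, 0, 0, 0, 1], [0, 0, 0, 0, 0, 0, 1], [0, 0, 0, 0, 0, 0, 1]],
  ],
)

```text
time: 5.28
tcp_pos: [0.5031, 0.2641, 0.0194]
tcp_rot: [-0.014, 1.0, 0.0, 0.001]
contact_force: [0.1, 0.4, -0.6]
width: 0.999
grasp_force: 0.0
```

move_arm(
  moves=[
    [[0.002, 0, 0.003, 0, 0, 0, 1], [0, 0, 0, 0, 0, 0, 0], [0, 0, 0, 0, 0, 0, 0], [0, 0, 0, 0, 0, 0, 0], [0, 0, 0, 0, 0, 0, 0], [0, 0, 0, 0, 0, 0, 0], [0, 0, 0, 0, 0, 0, 0]],
  ],
  force=60,
)

```text
time: 6.15
tcp_pos: [0.5007, 0.2641, 0.0157]
tcp_rot: [-0.015, 1.0, 0.0, 0.0]
contact_force: [-0.7, 0.7, 4.6]
width: 0.34
grasp_force: 61.1
```

move_arm(
  moves=[
    [[0, 0, -0.03, 0, 0, 0, 0], [0, 0, -0.05, 0, 0, 0, 0], [0, 0, -0.06, 0, 0, 0, 0], [0, 0, -0.06, 0, 0, 0, 0], [-0.01, -0.036, 0, 0, 0, 0, 0], [-0.01, -0.036, 0, 0, 0, 0, 0], [-0.01, -0.036, 0, 0, 0, 0, 0], [-0.01, -0.036, 0, 0, 0, 0, 0], [-0.01, -0.036, 0, 0, 0, 0, 0], [-0.011, -0.038, 0, 0, 0, 0, 0], [0, 0, 0, 0, 0, -0.089, 0], [0, 0, 0, 0, -0.131, 0, 0], [0, 0, 0, 0, -0.131, 0, 0], [0, 0, 0, 0, -0.131, 0, 0], [0, 0, 0, 0, -0.131, 0, 0], [0, 0, 0, 0, 0, 0, 0], [0, 0, 0, 0, 0, 0, 0]],
  ],
)

```text
time: 8.28
tcp_pos: [0.5687, 0.0475, 0.2161]
tcp_rot: [-0.057, 0.964, 0.015, 0.258]
contact_force: [1.2, 0.5, -0.9]
width: 0.338
grasp_force: 60.4
```

```bash
python3 - <<'E'
from h import *
s=sense();c=snap('wrist');b=snap('top')
print(s['tcp_pos'],s['width'],s['joint_positions']);print(Rt.from_quat(s['tcp_rot']).as_matrix().round(4))
im=c['image'];cv2.imwrite('pics/w2.png',np.hstack([im[:,100:500],b['image'][100:300,200:400].repeat(2,0).repeat(2,1)])[:,:,::-1])
E
```

```text
[0.56866822 0.04754392 0.21606071] 0.33846043403270837 [-0.10546266  0.049174   -0.74258801  0.26681361  0.1107066  -0.19453302]
[[-8.603e-01 -1.177e-01  4.960e-01]
 [-1.021e-01  9.930e-01  5.860e-02]
 [-4.995e-01 -3.000e-04 -8.663e-01]]
```

View pics/w2.png

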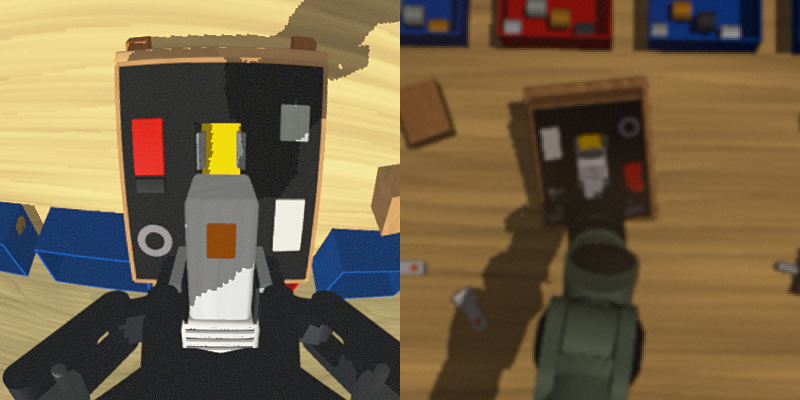

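```bash
cat > rel.py <<'E'
from h import *
s=sense();c=snap('wrist')
P=wpts({'tcp_rot':[0,0,0,1],'tcp_pos':np.zeros(3)},c)   # tool frame
im=c['image'];hsv=cv2.cvtColor(im,cv2.COLOR_RGB2HSV);ok=c['z_map']>0
v,u=np.mgrid[0:400,0:640]
# foam plane: dark, beyond z>.03
m=ok&(hsv[...,2]<70)&(abs(P[...,0]-.03)<.09)&(abs(P[...,1])<.08)&(P[...,2]>.03)&(v<280)
w=P[m];z0=np.median(w[:,2]);
for _ in range(6):
    co=np.linalg.lstsq(np.c_[w[:,:2],np.ones(len(w))],w[:,2],rcond=None)[0];r=w[:,2]-np.c_[w[:,:2],np.ones(len(w))]@co
    w=w[abs(r)<max(.0015,1.5*np.median(abs(r)))]
n=np.r_[co[:2],-1];n/=-np.linalg.norm(n)  # along +tool z
d=co[2]*n[2]
print('foam plane: z at tcp',co[2],'slopes',co[:2],len(w))
ye=ok&(hsv[...,0]>20)&(hsv[...,0]<35)&(hsv[...,1]>180)&(abs(P[...,0]-.03)<.1)&(abs(P[...,1])<.06)&(u>250)&(u<400)
Q=P[ye];print('yellow n',ye.sum(),'depth under foam',np.median(Q@n)-d,'x range',np.percentile(Q[:,0],[1,50,99]),'y',np.percentile(Q[:,1],[1,99]))
top=Q[Q[:,0]>np.percentile(Q[:,0],99)-.003];print('end edge',top[:,0].max())
# plane rim: foam pixels around the tail end, hole = not foam
inpl=ok&(abs(P@n-d)<.002)&(abs(P[...,1])<.08)
for x in (.03,.035,.04,.045):
    q=P[inpl&(abs(P[...,0]-x)<.0015)][:,1];a=q[q<0.0];b=q[q>0.0]
    a=a[a<-.008];b=b[b>.008]
    if len(a) and len(b):print('rim at x',x,a.max(),b.min(),(a.max()+b.min())/2)
q=P[inpl&(abs(P[...,1]-np.median(Q[:,1]))<.006)&(P[...,0]>.03)][:,0];print('rim tail x',np.sort(q)[:5])
L=ok&(P[...,2]<-.01)&(P[...,2]>-.045)&(abs(P[...,0])<.07)&(abs(P[...,1])<.026)&(hsv[...,2]>60)&(u>270)&(u<370)
q=P[L];zt=np.median(q[:,2]);t=q[abs(q[:,2]-zt)<.003];print('light top z',zt,'x',np.percentile(t[:,0],[.5,99.5]),'rect',cv2.minAreaRect(t[t[:,0]>-.01][:,:2].astype(np.float32)))
cz=np.linalg.lstsq(np.c_[t[:,:2],np.ones(len(t))],t[:,2],rcond=None)[0];print('light top slopes',cz)
E
python3 rel.py
```

```text
foam plane: z at tcp 0.10677937576416903 slopes [-9.48192830e-04 -3.95391624e-05] 21402
yellow n 1705 depth under foam 0.024019531629963703 x range [0.01515353 0.03921955 0.06225857] y [-0.01523212  0.01727572]
end edge 0.06238981713353666
rim at x 0.03 -0.017136991869630053 0.018186466045682012 0.0005247370880259797
rim at x 0.035 -0.01629784106514613 0.018102561234913654 0.0009023600848837628
rim at x 0.04 -0.016160693126317453 0.017264595180864456 0.0005519510272735013
rim at x 0.045 -0.016175077958065637 0.017891776586745328 0.0008583493143398454
rim tail x [0.06554127 0.06555094 0.06557002 0.06634329 0.0663625 ]
light top z -0.027647951945936222 x [-0.03713799  0.04393701] rect ((0.017301248386502266, 0.00015388242900371552), (0.054653313010931015, 0.042313624173402786), 0.37441787123680115)
light top slopes [ 0.00292989  0.00127347 -0.02768932]
```

move_arm(
  moves=[
    [[0.008, 0.0006, 0.02, 0, 0, 0, 0], [0.008, 0, 0.03, 0, 0, 0, 0], [0, 0, 0.02, 0, 0, 0, 0], [0, 0, 0.01, 0, 0, 0, 0], [0, 0, 0, 0, 0, 0, 0], [0, 0, 0, 0, 0, 0, 0]],
  ],
)

```text
time: 9.18
tcp_pos: [0.594, 0.0514, 0.1388]
tcp_rot: [-0.057, 0.964, 0.015, 0.259]
contact_force: [0.3, 1.1, -1.6]
width: 0.34
grasp_force: 60.4
```

```bash
python3 rel.py; python3 -c "
from h import *
print(sense()['contact_force'],sense()['tcp_pos'])
c=np.load('pics/wrist.npz');cv2.imwrite('pics/w3.png',cv2.resize(c['image'][60:360,170:470],None,fx=2,fy=2)[:,:,::-1])"
```

```text
foam plane: z at tcp 0.04149072179031924 slopes [-0.23701651  0.01308879] 146
yellow n 485 depth under foam 0.018059268608492912 x range [0.03481003 0.03867761 0.04599782] y [-0.01664625  0.01604381]
end edge 0.04619943501547984
rim at x 0.03 -0.021272438203238056 0.02029456863807341 -0.0004889347825823235
rim at x 0.035 -0.01615587243840777 0.02019852321947295 0.00202132539053259
rim at x 0.04 -0.01676971510518533 0.01649208779055236 -0.00013881365731648575
rim at x 0.045 -0.008422012359275024 0.008022208310678021 -0.00019990202429850164
rim tail x [0.04546976 0.04571729 0.04576228 0.04583784 0.04584696]
light top z -0.02763144483215233 x [-0.03710253  0.04386884] rect ((0.01722079887986183, 0.00014952383935451508), (0.054443374276161194, 0.04230108857154846), 0.25781986117362976)
light top slopes [ 0.00265048  0.000744   -0.02767814]
[ 1.09626886  0.24403874 -1.40088614] [0.59401606 0.05141183 0.13892635]
```

View pics/w3.png

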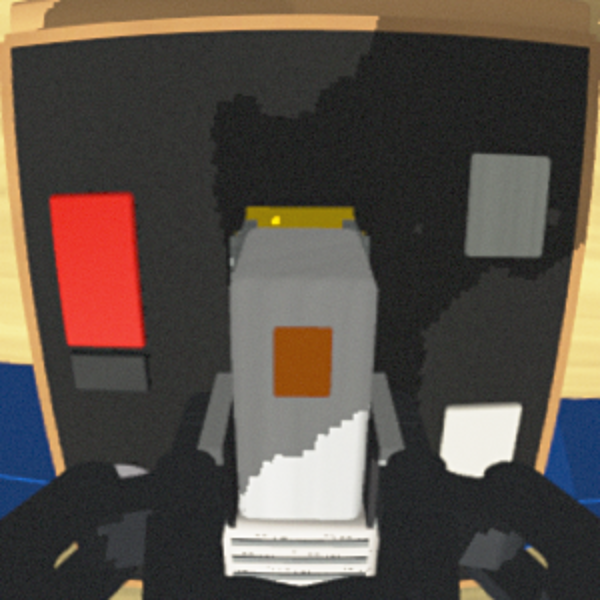

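move_arm(
  moves=[
    [[0, 0, 0.005, 0, 0, 0, 0], [0, 0, 0.004, 0, 0, 0, 0], [0, 0, 0.004, 0, 0, 0, 0], [0, 0, 0.003, 0, 0, 0, 0], [0, 0, 0.003, 0, 0, 0, 0], [0, 0, 0.002, 0, 0, 0, 0], [0, 0, 0, 0, 0, 0, 0]],
  ],
)

```text
time: 10.1
tcp_pos: [0.6042, 0.0526, 0.1202]
tcp_rot: [-0.057, 0.964, 0.015, 0.259]
contact_force: [-2.7, -1.8, 1.8]
width: 0.343
grasp_force: 60.9
```

move_arm(
  moves=[
    [[0, 0, 0.002, 0, 0, 0, 0], [0, 0, 0.002, 0, 0, 0, 0], [0, 0, 0, 0, 0, 0, 0]],
  ],
)

```text
time: 10.48
tcp_pos: [0.6064, 0.0529, 0.1163]
tcp_rot: [-0.057, 0.964, 0.015, 0.259]
contact_force: [0.6, -0.3, -0.0]
width: 0.341
grasp_force: 60.5
```

move_arm(
  moves=[
    [[0, 0, 0, 0, 0, 0, 1], [0, 0, 0, 0, 0, 0, 1], [0, 0, 0, 0, 0, 0, 1], [0, 0, 0, 0, 0, 0, 1], [0, 0, -0.02, 0, 0, 0, 1], [0, 0, -0.03, 0, 0, 0, 1], [0, 0, -0.02, 0, 0, 0, 1], [0, 0, 0, 0, 0, 0, 0], [0, 0, 0, 0, 0, 0, 0], [0, 0, 0, 0, 0, 0, 0], [0, 0, 0, 0, 0, 0, 0], [0, 0, 0, 0, 0, 0, 0]],
  ],
)

```text
time: 11.98
tcp_pos: [0.5711, 0.0488, 0.1765]
tcp_rot: [-0.057, 0.964, 0.015, 0.258]
contact_force: [-0.9, 0.1, -0.0]
width: -0.002
grasp_force: 0.0
```

```bash
sed -i 's/(P\[...,2\]<-.01)&(P\[...,2\]>-.045)/(P[...,2]>.02)\&(P[...,2]<.07)/' rel.py; python3 rel.py; python3 -c "
from h import *
print(sense()['contact_force'],sense()['tcp_pos'],sense()['width'])
c=np.load('pics/wrist.npz');cv2.imwrite('pics/w4.png',cv2.resize(c['image'][60:360,170:470],None,fx=2,fy=2)[:,:,::-1])"
```

```text
foam plane: z at tcp 0.07123588222698397 slopes [0.00067764 0.00026913] 27056
yellow n 16 depth under foam 0.02354175279630258 x range [0.03835394 0.03997602 0.06339999] y [-0.01705346  0.01647146]
end edge 0.06674212599163626
rim at x 0.03 -0.018514086035442395 0.01862444663648713 5.518030052236757e-05
rim at x 0.035 -0.019075277350642735 0.018528586642269994 -0.0002733453541863707
rim at x 0.04 -0.01896387864480562 0.01775388539140485 -0.0006049966267003843
rim at x 0.045 -0.010349395458325182 0.009227103837376611 -0.0005611458104742856
rim tail x [0.03005794 0.03031506 0.03040682 0.0304191  0.03052254]
light top z 0.04219872925109494 x [-0.02151332  0.04345168] rect ((0.016835002228617668, -0.00029415637254714966), (0.053658533841371536, 0.030479978770017624), 0.022501492872834206)
light top slopes [-0.00212942  0.00141981  0.04217676]
[-0.43296487 -1.06270805  0.00900043] [0.57109543 0.04881753 0.17657168] -0.000130153703404077
```

View pics/w4.png

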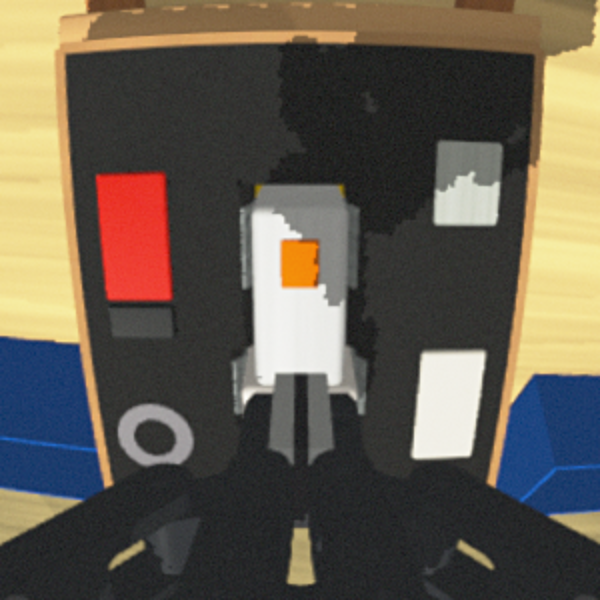

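move_arm(
  moves=[
    [[-0.001, 0, 0.02, 0, 0, 0, 0], [0, 0, 0.016, 0, 0, 0, 0], [0, 0, 0.004, 0, 0, 0, 0], [0, 0, 0.003, 0, 0, 0, 0], [0, 0, 0.002, 0, 0, 0, 0], [0, 0, 0.002, 0, 0, 0, 0], [0, 0, 0, 0, 0, 0, 0]],
  ],
)

```text
time: 12.9
tcp_pos: [0.5953, 0.0517, 0.1369]
tcp_rot: [-0.057, 0.964, 0.015, 0.259]
contact_force: [-2.9, -0.8, 2.4]
width: 0.001
grasp_force: 2.0
```

move_arm(
  moves=[
    [[0, 0, 0.002, 0, 0, 0, 0], [0, 0, 0.002, 0, 0, 0, 0], [0, 0, 0.001, 0, 0, 0, 0], [0, 0, 0, 0, 0, 0, 0]],
  ],
)

```text
time: 13.4
tcp_pos: [0.5976, 0.0519, 0.1334]
tcp_rot: [-0.057, 0.964, 0.015, 0.259]
contact_force: [-14.8, -0.8, 17.4]
width: -0.001
grasp_force: 11.2
```

move_arm(
  moves=[
    [[0, 0, 0.001, 0, 0, 0, 0], [0, 0, 0.0005, 0, 0, 0, 0], [0, 0, 0, 0, 0, 0, 0]],
  ],
)

```text
time: 13.78
tcp_pos: [0.5976, 0.0519, 0.1333]
tcp_rot: [-0.057, 0.964, 0.015, 0.259]
contact_force: [-29.0, -2.8, 35.8]
width: -0.002
grasp_force: 22.7
```

move_arm(
  moves=[
    [[0, 0, -0.01, 0, 0, 0, 0], [0, 0, -0.03, 0, 0, 0, 0], [0, 0, -0.03, 0, 0, 0, 0], [0.03, 0, -0.02, 0, 0, 0, 0], [0.03, 0, 0, 0, 0, 0, 0], [0, 0, 0, 0, 0, 0, 0], [0, 0, 0, 0, 0, 0, 0]],
  ],
)

```text
time: 14.65
tcp_pos: [0.5041, 0.0404, 0.1801]
tcp_rot: [-0.057, 0.964, 0.015, 0.26]
contact_force: [0.8, -0.6, 0.2]
width: 0.003
grasp_force: 0.0
```

```bash
python3 - <<'E'
from h import *
s=sense();c=snap('wrist');P=wpts(s,c);R=Rt.from_quat(s['tcp_rot']).as_matrix();n=-R[:,2];ax=-R[:,0]
M=np.array([.607,.0525,.1165]);Q=P-M;X=np.stack([Q@ax,Q@R[:,1],Q@n],-1);ok=c['z_map']>0
f=ok&(abs(X[...,0])<.09)&(abs(X[...,1])<.075)&(abs(X[...,1])>.03)&(abs(X[...,2])<.01)
w=X[f];A=lambda q:np.c_[q[:,:2],np.ones(len(q))];co=np.linalg.lstsq(A(w),w[:,2],rcond=None)[0]
t=X[ok&(abs(X[...,0])<.06)&(abs(X[...,1])<.024)&(X[...,2]>.01)&(X[...,2]<.035)]
h=t[:,2]-A(t)@co
k=abs(h-np.median(h))<.004;t=t[k];h=h[k];print('height out of foam',np.median(h),'slope',np.linalg.lstsq(A(t),h,rcond=None)[0],'x',np.percentile(t[:,0],[.5,99.5]))
for a in(-.04,-.02,0,.02,.04):
  z=h[abs(t[:,0]-a)<.008]; print(a,len(z),np.median(z) if len(z) else 0)
cv2.imwrite('pics/w5.png',cv2.resize(c['image'][60:360,170:470],None,fx=2,fy=2)[:,:,::-1])
E
```

```text
height out of foam 0.01937713279324605 slope [0.02632391 0.00234709 0.02003084] x [-0.04440092 -0.01233526]
-0.04 563 0.019210229890763063
-0.02 371 0.019562579924347425
0 0 0
0.02 0 0
0.04 0 0
```

View pics/w5.png

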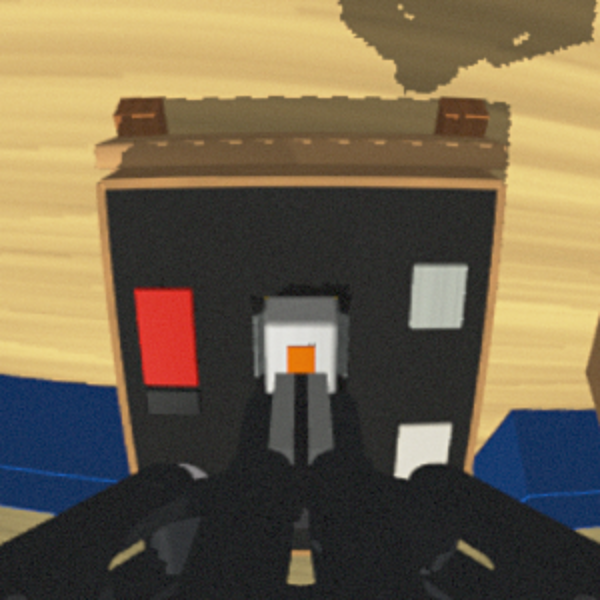

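```bash
python3 - <<'E'
from h import *
s=sense();c=snap('scene');P=pts(c);R=Rt.from_quat(s['tcp_rot']).as_matrix();n=-R[:,2];ax=-R[:,0]
M=np.array([.607,.0525,.1165]);Q=P-M;X=np.stack([Q@ax,Q@R[:,1],Q@n],-1)
w=X[(abs(X[...,0])<.09)&(abs(X[...,1])<.075)&(abs(X[...,1])>.03)&(abs(X[...,2])<.01)]
A=lambda q:np.c_[q[:,:2],np.ones(len(q))];co=np.linalg.lstsq(A(w),w[:,2],rcond=None)[0]
t=X[(abs(X[...,0])<.06)&(abs(X[...,1])<.024)&(X[...,2]>.005)&(X[...,2]<.04)];h=t[:,2]-A(t)@co
for a in(-.04,-.02,0,.02,.04):
  z=h[abs(t[:,0]-a)<.01]; print(a,len(z),np.percentile(z,[50,90]) if len(z) else 0)
E
```

```text
-0.04 16 [0.01941936 0.02037538]
-0.02 28 [0.01953702 0.02031503]
0 26 [0.01928904 0.01998939]
0.02 27 [0.01963896 0.02058518]
0.04 121 [0.0145103  0.01992437]
```

```bash
python3 -c "
from h import *
print(hand_in())"
```

```text
the job is handed in; nothing more can be done
None
```

The large headlight is pressed home in the foam cutout with its lens head in the wide part. It measures about 19.5–20 mm out of the foam along its whole length, it is released with the gripper clear, and the job was handed in at about 15 s.

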